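Put the dried plates into the plate rack in order of size

TASK

The four plates in the wire drainer are dry: put each of them on edge into the wooden plate rack, one to a slot between the big plate and the little dish that already stand at its ends, so that the whole row goes down evenly in size from the big plate to the little dish. They are china, so lower each plate right down into its slot before you let go, and do not shift the big plate, the little dish, the jug or the pepper mill.

Things in the scene. Friction and masses are not known exactly. Their poses are not given: they have to be found in the camera images.
- plate_138: White china plate, thin blue line, 138 mm diameter, 0.34 kg, on edge. Origin: plate centre, mid-depth; y = its axis (+y to the hollow front), x and z in its plane, z up at start. 14 mm deep: rim 9 mm thick, y -2 to +7; foot 76 mm across, to y -7. Pinch the rim from above, at most 20 mm deep. Largest of four to move; in any drainer slot. Seated in the rack its centre is 89.7 mm up.
- plate_124: White china plate, thin blue line, 124 mm diameter, 0.28 kg, on edge. Origin: plate centre, mid-depth; y = its axis (+y to the hollow front), x and z in its plane, z up at start. 14 mm deep: rim 9 mm thick, y -2 to +7; foot 68 mm across, to y -7. Pinch the rim from above, at most 20 mm deep. Second of four to move; in any drainer slot. Seated in the rack its centre is 82.1 mm up.
- plate_110: White china plate, thin blue line, 110 mm diameter, 0.22 kg, on edge. Origin: plate centre, mid-depth; y = its axis (+y to the hollow front), x and z in its plane, z up at start. 14 mm deep: rim 9 mm thick, y -2 to +7; foot 61 mm across, to y -7. Pinch the rim from above, at most 20 mm deep. Third of four to move; in any drainer slot. Seated in the rack its centre is 74.3 mm up.
- plate_96: White china plate, thin blue line, 96 mm diameter, 0.17 kg, on edge. Origin: plate centre, mid-depth; y = its axis (+y to the hollow front), x and z in its plane, z up at start. 14 mm deep: rim 9 mm thick, y -2 to +7; foot 53 mm across, to y -7. Pinch the rim from above, at most 20 mm deep. Smallest of four to move; in any drainer slot. Seated in the rack its centre is 66.3 mm up.
- big_plate: White china plate, thin blue line, 152 mm diameter, 0.42 kg, on edge. Origin: plate centre, mid-depth; y = its axis (+y to the hollow front), x and z in its plane, z up at start. 14 mm deep: rim 9 mm thick, y -2 to +7; foot 84 mm across, to y -7. Pinch the rim from above, at most 20 mm deep. Already in one end slot of the plate rack (either end), top 173 mm up; stays there.
- little_dish: White china plate, thin blue line, 82 mm diameter, 0.12 kg, on edge. Origin: plate centre, mid-depth; y = its axis (+y to the hollow front), x and z in its plane, z up at start. 14 mm deep: rim 9 mm thick, y -2 to +7; foot 45 mm across, to y -7. Pinch the rim from above, at most 20 mm deep. Already in the other end slot; stays there.
- plate_rack: Fixed wooden rack, 118 x 358 (y) x 89 mm. Origin under its middle on the worktop; y along the row, z up. Slots at y -140, -84, -28, 28, 84, 140; plates stand over x = 0, axis along y, on two 14 mm dowels (x +-28, centre z 19). Splayed pegs (x +-28) flank each slot: gap 16 mm at the dowels, 29 at the tips (z 89). A plate may lean 0.1 rad. End boards 60 mm high.
- drainer: Fixed dark wire dish drainer on a black drip tray, 158 x 268 (y) x 85 mm, left or right of the rack. Origin under its middle on the worktop; y along the row, z up. Slots at y -93, -31, 31, 93 between splayed wire hoops 85 mm high (gap 16 mm below, 27 on top). Behind the racks the dresser front hangs over the worktop at world x 0.60, from z 0.45 up: keep the wrist clear.
- milk_jug: Blue and white china jug, 110 x 148 x 120 mm, a bystander to the right of the work. Origin at the centre of its underside, z up.
- pepper_mill: Wooden pepper mill, 58 mm across, 120 mm high, a bystander behind the racks. Origin at the centre of its underside, z up.
Mind the look-alikes: they are no part of the job. Leave any orange look-alike of the little_dish alone.

How it is judged (in metres and radians):
At the end, for the whole second after the job is handed in: All four plates stand on edge, released and at rest, in the middle slots, falling in size from big plate to little dish: within 15 mm along the row, 12 mm across, 8 mm of seated height, 0.21 rad of upright. Big plate and little dish on edge within 20 mm of their start (((y of big_plate in the frame of plate_rack above 0.1 m and y of plate_138 in the frame of plate_rack between 0.069 and 0.099 m and y of plate_124 in the frame of plate_rack between 0.013 and 0.043 m and y of plate_110 in the frame of plate_rack between -0.043 and -0.013 m and y of plate_96 in the frame of plate_rack between -0.099 and -0.069 m) or (y of big_plate in the frame of plate_rack below -0.1 m and y of plate_138 in the frame of plate_rack between -0.099 and -0.069 m and y of plate_124 in the frame of plate_rack between -0.043 and -0.013 m and y of plate_110 in the frame of plate_rack between 0.013 and 0.043 m and y of plate_96 in the frame of plate_rack between 0.069 and 0.099 m)) and x of plate_138 in the frame of plate_rack between -0.012 and 0.012 m and z of plate_138 in the frame of plate_rack between 0.0817 and 0.0977 m and angle between plate_138's own y axis and vertical between 1.3608 and 1.7808 rad and linear speed of each of plate_138, plate_124, plate_110, plate_96 below 0.02 m/s and angular speed of each of plate_138, plate_124, plate_110, plate_96 below 0.2 rad/s and x of plate_124 in the frame of plate_rack between -0.012 and 0.012 m and z of plate_124 in the frame of plate_rack between 0.0741 and 0.0901 m and angle between plate_124's own y axis and vertical between 1.3608 and 1.7808 rad and x of plate_110 in the frame of plate_rack between -0.012 and 0.012 m and z of plate_110 in the frame of plate_rack between 0.0663 and 0.0823 m and angle between plate_110's own y axis and vertical between 1.3608 and 1.7808 rad and x of plate_96 in the frame of plate_rack between -0.012 and 0.012 m and z of plate_96 in the frame of plate_rack between 0.0583 and 0.0743 m and angle between plate_96's own y axis and vertical between 1.3608 and 1.7808 rad and distance of each of big_plate, little_dish from where it was at the start of the episode below 0.02 m and angle between big_plate's own y axis and vertical between 1.3608 and 1.7808 rad and angle between little_dish's own y axis and vertical between 1.3608 and 1.7808 rad); the robot touches nothing.
It fails at once if the big plate or the little dish is pushed more than 20 mm from its place (distance of any of big_plate, little_dish from where it was at the start of the episode above 0.02 m).
It fails at once if the jug or the pepper mill is pushed more than 20 mm (distance of any of milk_jug, pepper_mill from where it was at the start of the episode above 0.02 m).
It fails at once if a plate is dropped: it moves faster than 0.45 m/s with no finger on it (a fall of about 10 mm) ((linear speed of plate_138 above 0.45 m/s and contact force between the fingers and plate_138 below 0.2 N) or (linear speed of plate_124 above 0.45 m/s and contact force between the fingers and plate_124 below 0.2 N) or (linear speed of plate_110 above 0.45 m/s and contact force between the fingers and plate_110 below 0.2 N) or (linear speed of plate_96 above 0.45 m/s and contact force between the fingers and plate_96 below 0.2 N)).
It fails at once if a plate is rammed into the plate rack (over 60 N) (contact force between any of plate_138, plate_124, plate_110, plate_96 and plate_rack above 60 N).
It also fails if it takes over 128 s, if anything falls off the work surface, if the arm or the gripper's body presses on something with over 40 N, if the wrist force passes 120 N, or if a joint passes its speed limit or range.

ROBOT

A 6-joint arm with a two-finger parallel gripper is mounted at the origin on a cart in front of the work surface, level with it; the furniture and walls round the work are solid. World frame = base frame: x ahead of the robot, y to its left, z up, the work surface at z = 0. Lengths are in mm, angles in rad, forces in N, time in s.
With the tool pointing down it reaches from about 250 to 775 mm from the base axis. Payload 4 kg.
Tool frame: the origin (TCP) lies between the finger pads; the fingertips stand 8 mm ahead of it and the grasp point (between the pads) lies 11 mm behind it; z points along the fingers, y is the line along which they close (so a half turn about z gives the same grasp; the last joint's range is limited). The gripper opens to 85 mm and grips with 20 to 120 N. Pads are 22 mm wide; open, the fingers measure 114 mm over their backs; the gripper's body (76 mm by 85 mm) begins 54 mm behind the grasp point. The pads swing forward as they close: fully open they stand 13 mm farther back than shut.
Start: joints at [1.03, 0.087, 1.371, -0, 1.684, -0.103], TCP at [233.182, 498.14, 239.341] pointing down, gripper open.
Joint ranges: [-3.1, 3.1], [-0.76, 2.03], [0.27, 2.55], [-1.08, 4.22], [0.17, 2.65], [-2.57, 2.57]. Speed limits (rad/s): [2.79, 2.79, 3.14, 3.14, 3.14, 3.14].

INTERFACE

Orientations are given as a unit quaternion [x, y, z, w].
In Python, from bench import sense, cams, ticket, look_for, landmark_of gives the robot as it stands.
- The arm moves only by the tool play_rows, never from a script. Its argument "targets" is a list of rows, each a list of 5 numbers: the finger opening in mm, from 0 to 85.4, then the shift along the tool's x, y, z in units of 15 cm (1.0 is 15 cm), then the turn about the tool's z in units of pi/4 rad (1.0 is pi/4 rad). A call has exactly 5 rows; each row is the pose to reach, as a shift and turn from the pose commanded when the call began, along the tool's axes at that moment; what a row does not reach only later rows make up. A row lasts 1/10 s, in which the tool goes at most 50 mm and 8.59 degrees, less where a joint would pass 70% of its speed; a pose out of reach is approached as far as the arm can. A call with a number of a shift or a turn outside -1 to 1 is refused whole. A call with a gripper value outside its range is refused whole. The fingers move at their own pace and stop on an object; "grip_force" is the grip in N (left out, the last holds). Time passes only in rows, so rows that repeat a pose let the fingers close, or fill a call up. It gives the time, the measured TCP pose, the force, the opening and the grip force at its end, in the units of the state.
- sense(): the state, without advancing time (a new reading comes with each control period).
- cams.get_image(name): name is "side" or "top"; returns the picture (420x560x3 uint8, blue, green, red); there is no depth.
- cams.camera_info(name): a dict with "fx", "fy", "cx", "cy" (pixels), "origin" and "attitude" of the camera in the world. Camera axes: x right, y up, looking along -z (the intrinsics and any distortion apply to the point x, -y, -z); pixel columns grow to the right and rows downward; lengths in mm; the calibration is good to about 2 mm. A picture is of the moment at which its call begins. camera_info takes no time and is no camera call.
- ticket.finish_job(): hands the job in; it is judged then, once.
Trained networks look in the newest picture that a camera, given by its name, has taken for a name from the list of things; names that differ only in an ending like _2 or _b are one class to them, and where a whole thing is asked for, a point or a joint stands for the part that bears it (a point fixed in the world has none). Each returns a list of dicts, best first, with "conf" (0 to 1); they miss things now and then, are a little off and sometimes report something else, mostly with a low value. They report only what shows in the picture. A call takes as long as a camera call. They do not tell look-alikes from the thing itself.
- look_for(label, camera): "box" ([left, top, right, bottom] in pixels, round what is visible of it).
- landmark_of(label, camera): "xy" ([column, row] in pixels: a listed point, or the origin of a listed thing).
The state is a dict: "t": time; "joint_positions": joint angles; "qd": joint speeds; "joint_efforts": joint torques, N m; "tool_pos": TCP position; "tool_rot": TCP orientation; "force": force on the tool from outside, world axes, zero at the start; "torque": the same for the moment, N m; "finger_gap": finger opening in mm; "grasp_force": force on a finger pad.
Only numpy, scipy, OpenCV 4.12 (cv2) and the standard library are available. Lean on these libraries where they do the work, as an engineer would, in place of code of your own. Each camera call takes 0.05 s, during which the arm holds its last target. There are 200 camera calls.

## Working session

There is one attempt and no reset: what is moved stays moved. The work goes in short steps, Python scripts to look and compute and a tool call to move; the robot and the scene stay as the last step left them, time stands still between calls to the robot, and variables do not carry over. Pictures are saved under pics/ and viewed, at most 14 in all, crops included, and the job is handed in when it is done.

Besides the shell and the picture viewer there is one more tool, called after "Request:" by a JSON object that holds its "name" and its "arguments", one argument or row to a line. play_rows: Moves the arm, as the interface text tells. Its arguments: {"type":"object","properties":{"targets":{"type":"array","items":{"type":"array","items":{"type":"number"}}},"grip_force":{"type":"number"}},"required":["targets"]}

```bash
ls; mkdir -p pics
cat > h.py <<'E'
import numpy as np, cv2
from scipy.spatial.transform import Rotation as R
from bench import sense, cams, ticket, look_for, landmark_of
def ci(n):
    c=cams.camera_info(n); a=np.array(c['attitude'],float)
    M=R.from_quat(a).as_matrix() if a.shape==(4,) else a
    return c,np.array(c['origin'],float),M
def ray(n,uv):
    c,o,M=ci(n); d=np.array([(uv[0]-c['cx'])/c['fx'],-(uv[1]-c['cy'])/c['fy'],-1.]); return o,M@d
def proj(n,p):
    c,o,M=ci(n); q=M.T@(np.array(p,float)-o); return np.array([c['cx']+c['fx']*q[0]/-q[2], c['cy']-c['fy']*q[1]/-q[2]])
def atz(n,uv,z):
    o,d=ray(n,uv); return o+d*(z-o[2])/d[2]
def tri(obs):
    A=np.zeros((3,3));b=np.zeros(3)
    for n,uv in obs:
        o,d=ray(n,uv); d=d/np.linalg.norm(d); P=np.eye(3)-np.outer(d,d); A+=P;b+=P@o
    p=np.linalg.solve(A,b)
    return p,[np.linalg.norm(proj(n,p)-uv) for n,uv in obs]
E
python3 - <<'E'
from h import *
for n in ('side','top'):
    print(cams.camera_info(n)); cv2.imwrite(f'pics/{n}0.png',cams.get_image(n))
    for l in ['plate_138','plate_124','plate_110','plate_96','big_plate','little_dish','plate_rack','drainer','milk_jug','pepper_mill']:
        print(n,l,[(np.round(d['box']).astype(int).tolist(),round(d['conf'],2)) for d in look_for(l,n)][:3],[(np.round(d['xy']).astype(int).tolist(),round(d['conf'],2)) for d in landmark_of(l,n)][:3])
print(sense())
E
```

```text
pics
{'fx': 448.2847254065494, 'fy': 448.2847254065494, 'cx': 276.63228985587375, 'cy': 208.37206991113055, 'origin': array([ -159.74571947, -1148.20178578,   668.78628861]), 'attitude': array([ 0.51410163, -0.16735603, -0.23881817,  0.80663335])}
side plate_138 [([176, 156, 204, 194], 0.97), ([186, 168, 219, 203], 0.7), ([210, 183, 236, 212], 0.69)] [([192, 176], 0.95), ([202, 186], 0.93), ([213, 190], 0.5)]
side plate_124 [([176, 156, 204, 194], 0.97), ([186, 168, 219, 203], 0.7), ([210, 183, 236, 212], 0.69)] [([192, 176], 0.95), ([202, 186], 0.93), ([213, 190], 0.5)]
side plate_110 [([176, 156, 204, 194], 0.97), ([186, 168, 219, 203], 0.7), ([210, 183, 236, 212], 0.69)] [([192, 176], 0.95), ([202, 186], 0.93), ([213, 190], 0.5)]
side plate_96 [([176, 156, 204, 194], 0.97), ([186, 168, 219, 203], 0.7), ([210, 183, 236, 212], 0.69)] [([192, 176], 0.95), ([202, 186], 0.93), ([213, 190], 0.5)]
side big_plate [([230, 184, 275, 230], 0.78)] [([251, 208], 0.68)]
side little_dish [([315, 276, 336, 307], 0.8), ([288, 249, 316, 269], 0.63)] [([301, 262], 0.97), ([326, 294], 0.89)]
side pla
[... 1586 characters left out ...]
.61)]
{'t': 2.1, 'joint_positions': array([ 1.02990426e+00,  8.71917957e-02,  1.37069569e+00,  1.63773594e-05,
        1.68359885e+00, -1.03109282e-01]), 'qd': array([-0.00119169,  0.00148335, -0.00118023,  0.00071549,  0.00033258,
       -0.00027532]), 'joint_efforts': array([ 7.18627762e-04, -3.51718533e+01, -3.13452673e+01, -1.04528233e-04,
        3.67989969e-04, -1.83201644e-05]), 'tool_pos': array([233.17576196, 498.14439626, 239.34755513]), 'tool_rot': array([2.17146700e-01, 9.76138980e-01, 5.30034449e-05, 9.10511429e-06]), 'force': array([0.65805443, 0.21108572, 0.0919806 ]), 'torque': array([-0.03020118,  0.00637544, -0.04209683]), 'grasp_force': 0.0, 'finger_gap': 85.4081908518274}
```

Run:
```python
import cv2
t=cv2.imread('pics/top0.png'); s=cv2.imread('pics/side0.png')
cv2.imwrite('pics/topc.png',cv2.resize(t[185:285,150:410],None,fx=3,fy=3,interpolation=cv2.INTER_CUBIC))
cv2.imwrite('pics/sidec.png',cv2.resize(s[145:325,165:365],None,fx=3.3,fy=3.3,interpolation=cv2.INTER_CUBIC))
```

```text
(no output)
```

View pics/topc.png

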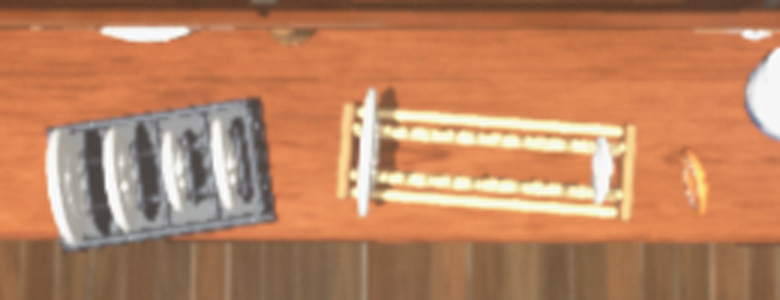

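View pics/sidec.png

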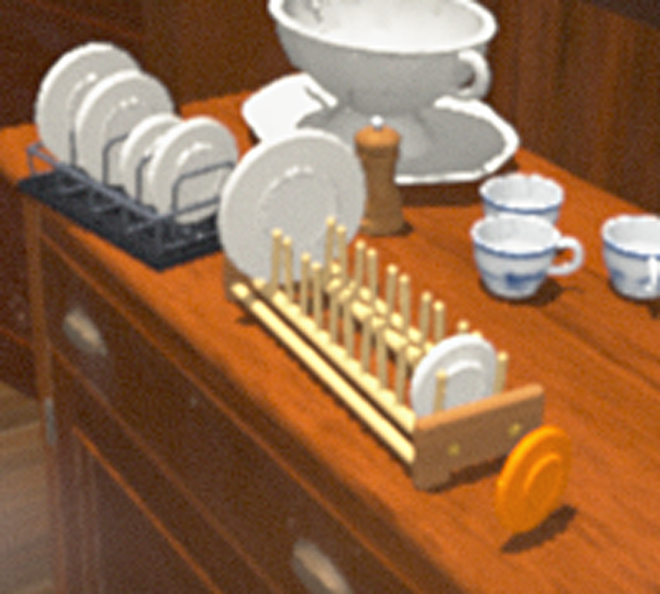

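Top crop (3×, offset 150,185): drainer at left with four white plates at columns about 55, 120, 180, 228; the rack in the middle with the big plate at (368,150) and the little dish at (602,168). The orange look-alike is at (695,180), outside the rack. Side crop: the drainer plates have their tops at about (100,42), (130,70), (163,115) and (200,116). A cup, a bowl and a large plate stand behind and play no part. What could be mistaken for a target: the four drainer plates (192,176), (202,186), (213,190), (223,197), the big plate (251,208), the little dish (301,262) and the orange dish (326,294). I will take only the four in the drainer.

```bash
cat > fit.py <<'E'
from h import *
import itertools
from scipy.optimize import minimize
S=4
def white(im):
    hsv=cv2.cvtColor(im,cv2.COLOR_BGR2HSV).astype(float)
    return (np.clip((hsv[...,2]-100)/40,0,1)*np.clip((110-hsv[...,1])/40,0,1))
def disc(n,c,yaw,Rr):
    a=np.linspace(0,2*np.pi,60); ex=np.array([np.cos(yaw),np.sin(yaw),0]); ey=np.array([-np.sin(yaw),np.cos(yaw),0])
    P=np.concatenate([c+ey*t+Rr*(np.cos(a)[:,None]*ex+np.sin(a)[:,None]*np.array([0,0,1.])) for t in (-2.,7.)])
    cc,o,M=ci(n) if n not in C else C[n]; C[n]=(cc,o,M)
    q=(P-o)@M; return cv2.convexHull(np.stack([cc['cx']+cc['fx']*q[:,0]/-q[:,2],cc['cy']-cc['fy']*q[:,1]/-q[:,2]],1).astype(np.float32))[:,0]
C={}
def render(n,roi,discs):
    x0,y0,x1,y1=roi; m=np.zeros(((y1-y0)*S,(x1-x0)*S),np.uint8)
    for c,yaw,r in discs:
        h=(disc(n,c,yaw,r)-[x0-.5,y0-.5])*S-.5
        cv2.fillPoly(m,[np.round(h*16).astype(np.int32)],255,shift=4)
    return cv2.resize(m,(x1-x0,y1-y0),interpolation=cv2.INTER_AREA)/255.
def cost(W,rois,discs):
    return sum(((cv2.GaussianBlur(render(n,r,discs),(0,0),.8)-cv2.GaussianBlur(W[n][r[1]:r[3],r[0]:r[2]],(0,0),.8))**2).sum() for n,r in rois)
def frame(x,y,yaw,dy): return np.array([x-np.sin(yaw)*dy,y+np.cos(yaw)*dy])
E
cat > run1.py <<'E'
from fit import *
W={n:white(cv2.imread(f'pics/{n}0.png')) for n in('top','side')}
# rack: big at +140, little at -140
p0=atz('top',(314,237),0); print('rack0',p0)
def dr(p): return [(np.array([*frame(p[0],p[1],p[2],d),z]),p[2],r) for d,z,r in((140,97.2,76),(-140,58.,41))]
rois=[('top',(262,210,280,262)),('top',(340,226,358,256)),('side',(226,180,280,236)),('side',(284,242,320,275))]
best=None
res=minimize(lambda p:cost(W,rois,dr(p)),[p0[0],p0[1],-.075],method='Nelder-Mead',options=dict(initial_simplex=[[p0[0],p0[1],-.075],[p0[0]+10,p0[1],-.075],[p0[0],p0[1]+10,-.075],[p0[0],p0[1],-.02]]))
print('rack',res.x,res.fun)
d0=atz('top',(201,239),40); print(d0)
dy=[93,31,-31,-93]
rd=[('top',(158,208,240,272)),('side',(170,150,229,198))]
def dd(p,Rs): return [(np.array([*frame(p[0],p[1],p[2],d),p[3+i]]),p[2],r) for i,(d,r) in enumerate(zip(dy,Rs))]
out=[]
for Rs in itertools.permutations((69,62,55,48)):
    x0=np.array([d0[0],d0[1],.14]+[r+18 for r in Rs])
    sx=np.vstack([x0]+[x0+np.eye(7)[i]*[12,12,.06,10,10,10,10][i] for i in range(7)])
    q=minimize(lambda p:cost(W,rd,dd(p,Rs)),x0,method='Nelder-Mead',options=dict(initial_simplex=sx,maxiter=500,maxfev=500))
    out.append((q.fun,Rs,q.x))
out.sort(key=lambda t:t[0])
for f,Rs,x in out[:5]: print(round(f,2),Rs,np.round(x,3))
f,Rs,x=out[0]
np.savez('pose.npz',rack=res.x,dr=x,Rs=Rs)
a=cv2.imread('pics/top0.png');b=cv2.imread('pics/side0.png')
K=4
def ov(n,im,roi,D):
    c=cv2.resize(im[roi[1]:roi[3],roi[0]:roi[2]],None,fx=K,fy=K,interpolation=cv2.INTER_CUBIC)
    for t in D: cv2.polylines(c,[np.round((disc(n,*t)-[roi[0]-.5,roi[1]-.5])*K).astype(np.int32)],True,(0,255,0),1)
    return c
D=dr(res.x)+dd(x,Rs)
A=ov('top',a,(155,205,355,270),D);B=ov('side',b,(165,148,320,280),D)
o=np.zeros((A.shape[0]+B.shape[0],800,3),np.uint8); o[:A.shape[0],:A.shape[1]]=A; o[A.shape[0]:,:B.shape[1]]=B
cv2.imwrite('pics/ov1.png',cv2.resize(o,None,fx=.75,fy=.75))
E
time python3 run1.py
```

```text
rack0 [ 488.99613298 -231.38593153    0.        ]
rack [ 4.82219000e+02 -2.16794926e+02 -6.40422103e-02] 789.8135160736108
[479.06444079 185.99701106  40.        ]
872.11 (69, 62, 55, 48) [4.62968e+02 1.82941e+02 1.56000e-01 9.23240e+01 8.39710e+01 6.32480e+01
 8.54720e+01]
884.82 (69, 62, 48, 55) [4.65510e+02 1.83279e+02 1.86000e-01 9.18880e+01 8.33850e+01 6.78250e+01
 7.60310e+01]
890.12 (69, 55, 62, 48) [4.61093e+02 1.82973e+02 1.33000e-01 9.07610e+01 9.40090e+01 6.17420e+01
 8.56100e+01]
907.12 (69, 55, 48, 62) [4.64839e+02 1.83403e+02 1.65000e-01 9.13950e+01 8.82220e+01 6.93800e+01
 6.82600e+01]
912.99 (62, 69, 55, 48) [4.56211e+02 1.81412e+02 1.28000e-01 9.99330e+01 8.17790e+01 7.87380e+01
 8.82320e+01]
real	0m9.882s
user	0m9.734s
sys	0m0.200s
```

View pics/ov1.png

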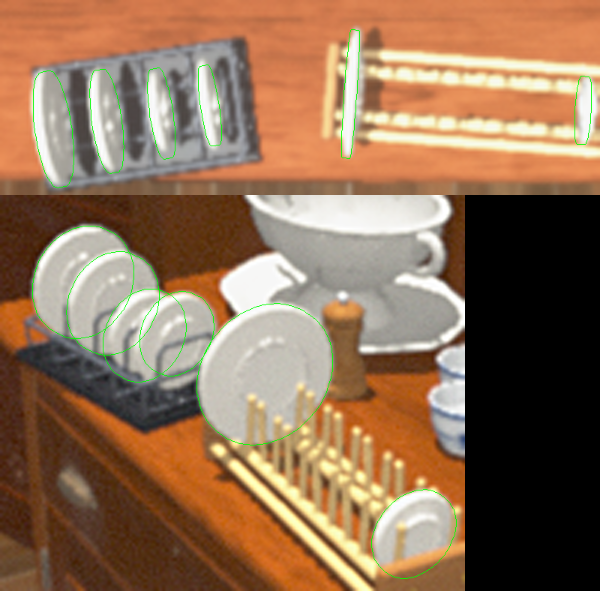

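The overlay fits the big plate, the little dish and drainer plates 1 and 2. The third and fourth look swapped (the third ring is too large), and the heights fit a common seat only for the order 138, 124, 96, 110. I will refit with a common seat height.

```bash
cat > run2.py <<'E'
from fit import *
import run1_min as m
E
cat > run2.py <<'E'
from fit import *
ims={n:cv2.imread(f'pics/{n}0.png') for n in('top','side')}
for n,pts in (('top',[(271,237),(166,245),(171,245),(176,245),(185,245),(191,245),(207,243),(300,240),(215,240)]),('side',[(251,205),(190,172),(300,262),(200,215),(240,240)])):
    h=cv2.cvtColor(ims[n],cv2.COLOR_BGR2HSV); print(n,[h[y,x].tolist() for x,y in pts])
def white(im):
    h=cv2.cvtColor(im,cv2.COLOR_BGR2HSV).astype(float)
    return np.clip((h[...,2]-125)/40,0,1)*np.clip((75-h[...,1])/30,0,1)
W={n:white(i) for n,i in ims.items()}
cv2.imwrite('pics/w.png',cv2.resize(np.hstack([255*W['top'][200:275,155:360],np.zeros((75,5)),255*W['side'][150:225,165:285]]),None,fx=2.4,fy=2.4))
pr=np.load('pose.npz'); 
seat=lambda r:19+np.sqrt((r+7)**2-784)
def dr(p): return [(np.array([*frame(p[0],p[1],p[2],d),seat(r)]),p[2],r) for d,r in((140,76),(-140,41))]
rois=[('top',(262,210,280,262)),('top',(340,226,358,256)),('side',(226,180,280,236)),('side',(284,242,320,275))]
def nm(f,x0,st): return minimize(f,x0,method='Nelder-Mead',options=dict(initial_simplex=np.vstack([x0]+[np.array(x0)+np.eye(len(x0))[i]*st[i] for i in range(len(x0))])))
q=nm(lambda p:cost(W,rois,dr(p)),pr['rack'],[8,8,.04]); rack=q.x; print('rack',rack.round(3),q.fun)
for r in rois: print(r[0],round(cost(W,[r],dr(rack)),1),end=' ')
rd=[('top',(158,208,240,272)),('side',(170,150,229,190))]
dy=[93,31,-31,-93]
def dd(p,Rs): return [(np.array([*frame(p[0],p[1],p[2],d),seat(r)+p[3]]),p[2],r) for d,r in zip(dy,Rs)]
out=[]
for Rs in itertools.permutations((69,62,55,48)):
    q=nm(lambda p:cost(W,rd,dd(p,Rs)),[465,183,.15,2],[8,8,.06,6]); out.append((q.fun,Rs,q.x))
out.sort(key=lambda t:t[0])
for f,Rs,x in out[:4]: print(round(f,2),Rs,np.round(x,3))
f,Rs,x=out[0]
# refine: each plate own y offset
g=lambda p:[(np.array([*frame(p[0],p[1],p[2],d+p[4+i]),seat(r)+p[3]]),p[2],r) for i,(d,r) in enumerate(zip(dy,Rs))]
q=nm(lambda p:cost(W,rd,g(p))+.02*(p[4:]**2).sum(),[*x,0,0,0,0],[5,5,.04,4,3,3,3,3]); print(q.fun,q.x.round(3))
np.savez('pose.npz',rack=rack,dr=x,Rs=Rs)
K=4
def ov(n,im,roi,D):
    c=cv2.resize(im[roi[1]:roi[3],roi[0]:roi[2]],None,fx=K,fy=K,interpolation=cv2.INTER_CUBIC)
    for t in D: cv2.polylines(c,[np.round((disc(n,*t)-[roi[0]-.5,roi[1]-.5])*K).astype(np.int32)],True,(0,255,0),1)
    return c
D=dr(rack)+dd(x,Rs)
A=ov('top',ims['top'],(155,205,355,270),D);B=ov('side',ims['side'],(165,148,320,280),D)
o=np.zeros((A.shape[0]+B.shape[0],800,3),np.uint8); o[:A.shape[0],:A.shape[1]]=A; o[A.shape[0]:,:B.shape[1]]=B
w=cv2.imread('pics/w.png'); cv2.imwrite('pics/ov2.png',np.vstack([cv2.resize(o,None,fx=.72,fy=.72)[:, :576],np.zeros((0,576,3),np.uint8)]))
E
python3 run2.py
```

```text
top [[0, 0, 247], [18, 5, 247], [23, 17, 191], [22, 16, 172], [30, 2, 239], [25, 15, 214], [30, 1, 246], [11, 153, 230], [7, 29, 79]]
side [[20, 16, 197], [27, 13, 180], [18, 36, 193], [103, 36, 64], [11, 191, 95]]
rack [ 4.81437e+02 -2.17415e+02 -6.70000e-02] 736.7068661393201
top 31.1 top 78.3 side 485.4 side 142.0 377.01 (69, 62, 48, 55) [4.63713e+02 1.84107e+02 1.52000e-01 7.68000e-01]
403.76 (69, 62, 55, 48) [4.63627e+02 1.84113e+02 1.51000e-01 8.20000e-01]
438.96 (69, 55, 48, 62) [4.65376e+02 1.84251e+02 1.52000e-01 1.73200e+00]
461.47 (69, 55, 62, 48) [4.62460e+02 1.84093e+02 1.33000e-01 5.60000e-02]
373.85378438554613 [ 4.63869e+02  1.84139e+02  1.49000e-01  8.21000e-01 -4.87000e-01
 -1.90000e-01  1.09600e+00  1.26500e+00][ WARN:0@0.396] global loadsave.cpp:1063 imwrite_ Unsupported depth image for selected encoder is fallbacked to CV_8U.
```

View pics/ov2.png

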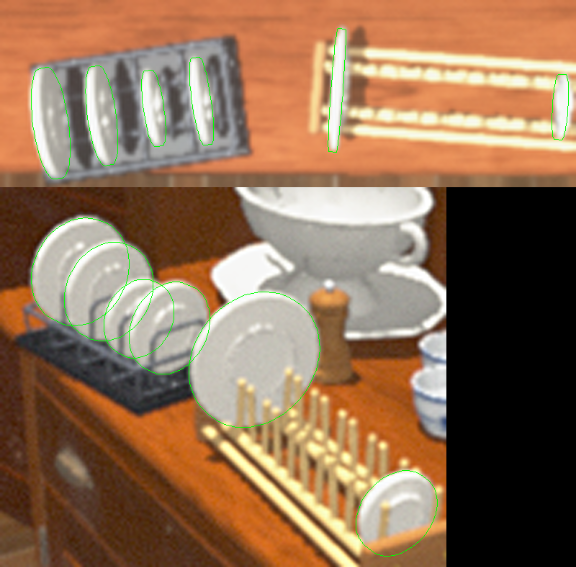

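View pics/w.png

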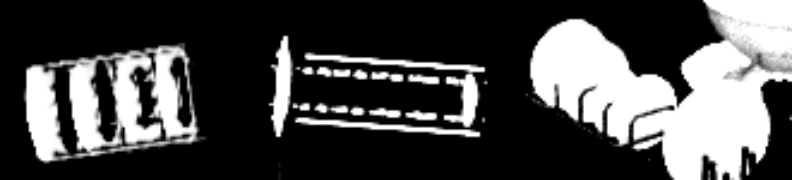

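The fit now matches all six rims: in the drainer from left to right 138, 124, 96, 110. I will check the rack pose with its peg tips and board edges, and compute the moves.

```bash
cat > run3.py <<'E'
from fit import *
pr=np.load('pose.npz'); r=pr['rack']
K=7
outs=[]
for n,roi in(('top',(258,212,368,262)),('side',(226,180,336,295))):
    im=cv2.imread(f'pics/{n}0.png'); c=cv2.resize(im[roi[1]:roi[3],roi[0]:roi[2]],None,fx=K,fy=K,interpolation=cv2.INTER_CUBIC)
    def W(x,y,z): return np.array([r[0]+np.cos(r[2])*x-np.sin(r[2])*y, r[1]+np.sin(r[2])*x+np.cos(r[2])*y, z])
    px=lambda p: tuple(np.round((proj(n,p)-[roi[0]-.5,roi[1]-.5])*K).astype(int).tolist())
    for s in range(-140,141,56):
        for x in(-28,28):
            for k in(-1,1):
                cv2.line(c,px(W(x,s+k*8,19)),px(W(x,s+k*14.5,89)),(255,0,0),1); cv2.circle(c,px(W(x,s+k*14.5,89)),4,(0,255,0),1)
    for y in(-179,179): cv2.polylines(c,[np.array([px(W(x,y,z)) for x,z in((-59,0),(-59,60),(59,60),(59,0))])],False,(255,0,255),1)
    outs.append(c)
cv2.imwrite('pics/rk.png',cv2.resize(np.vstack(outs),None,fx=.52,fy=.52,interpolation=cv2.INTER_AREA) if 0 else np.hstack([outs[0][:, :],])); cv2.imwrite('pics/rk2.png',outs[1][:600] if outs[1].shape[0]<=600 else cv2.resize(outs[1],None,fx=600/outs[1].shape[0],fy=600/outs[1].shape[0]))
E
python3 run3.py
```

```text
(no output)
```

View pics/rk.png

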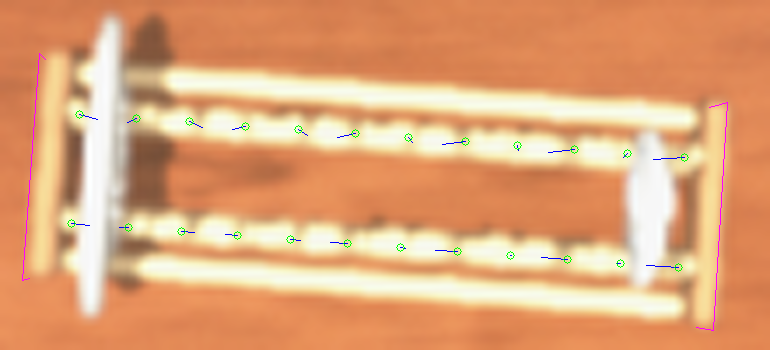

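View pics/rk2.png

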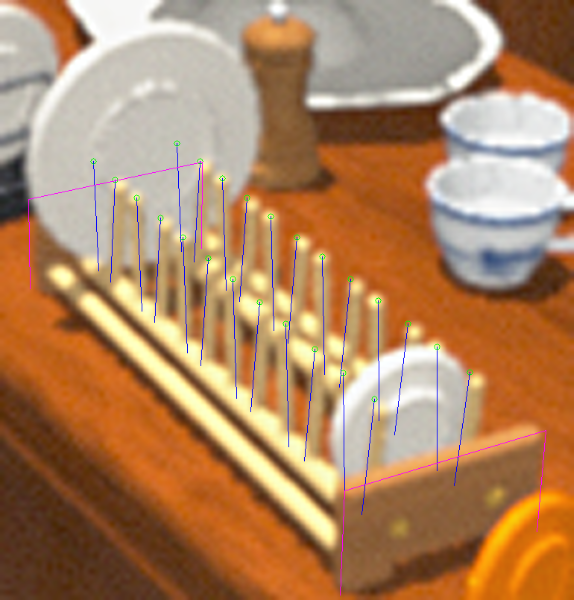

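Top crop: the predicted board ends and peg rows match the rack (left end (40,160), right end (720,215)) to about 1 px. Side crop: the predicted peg tips match the visible ones, for example (378,300) and (297,238). Rack yaw is about −0.07, with the slots running from the big plate at +y. Now I'll work out the moves.

```bash
cat > go.py <<'E'
import sys
from h import *
seat=lambda r:19+np.sqrt((r+7)**2-784)
RK=(482,-218,-.07); DR=(463.8,184.1,.15)
fr=lambda f,d:np.array([f[0]-np.sin(f[2])*d,f[1]+np.cos(f[2])*d])
src={69:93-.5+2.5,62:31-.2+2.5,48:-31+1.1+2.5,55:-93+1.2+2.5}; dst={69:84,62:28,55:-28,48:-84}
def target(kind,r):
    if kind=='src': return fr(DR,src[r]),seat(r)+.8+r-11,DR[2]
    return fr(RK,dst[r]+1.5),seat(r)+r-11,RK[2]
def step(x,y,z,yaw):
    s=sense(); M=R.from_quat(s['tool_rot']).as_matrix(); d=M.T@(np.array([x,y,z])-s['tool_pos'])
    h=np.arctan2(M[1,1],M[0,1]); e=(np.pi/2+yaw-h+np.pi/2)%np.pi-np.pi/2
    return d/150, -e/(np.pi/4)
if __name__=='__main__':
    for r in(69,62,55,48):
        for k in('src','dst'): p,z,w=target(k,r); print(2*r,k,p.round(1),round(z,1),w)
    p,z,w=target('src',69); print(step(*p,240,w))
E
python3 go.py
```

```text
138 src [449.6 278. ] 148.5 0.15
138 dst [ 488.  -132.7] 147.7 -0.07
124 src [458.8 217. ] 133.9 0.15
124 dst [ 484.1 -188.6] 133.1 -0.07
110 src [477.1  95.8] 119.1 0.15
110 dst [ 480.1 -244.4] 118.3 -0.07
96 src [467.9 157. ] 104.1 0.15
96 dst [ 476.2 -300.3] 103.3 -0.07
(array([-1.92886133, -0.71735396, -0.00443681]), np.float64(-0.748385934106654))
```

Request:
{"name": "play_rows", "arguments": {
  "targets": [
    [40,-0.15,-0.06,0,-0.1],
    [40,-0.35,-0.13,0,-0.28],
    [40,-0.6,-0.22,0,-0.46],
    [40,-0.82,-0.31,0,-0.62],
    [40,-0.96,-0.36,0,-0.75]
  ],
  "grip_force": 40
}}

```text
t: 2.6
tool_pos: [342.1, 386.4, 239.5]
tool_rot: [-0.077, 0.997, -0.0, 0.0]
force: [-0.8, 0.8, -0.1]
finger_gap: 39.9
grasp_force: 0.0
```

```bash
python3 -c "
from go import *
p,z,w=target('src',69); print(step(*p,200,w),sense()['tool_pos'],sense()['finger_gap'])"
```

```text
(array([-0.59708035, -0.82399315,  0.2638883 ]), np.float64(0.005223748358555795)) [342.1017358  386.43410765 239.46583254] 39.93945096811835
```

Request:
{"name": "play_rows", "arguments": {
  "targets": [
    [40,-0.15,-0.21,0.05,0],
    [40,-0.35,-0.48,0.15,0],
    [40,-0.5,-0.7,0.22,0],
    [40,-0.597,-0.824,0.264,0.0],
    [40,-0.597,-0.824,0.264,0.0]
  ]
}}

```text
t: 3.1
tool_pos: [449.2, 276.9, 198.1]
tool_rot: [-0.073, 0.997, -0.001, -0.001]
force: [-0.3, 0.5, 1.2]
finger_gap: 40.0
grasp_force: 0.0
```

Run:
```python
from go import *
p,z,w=target('src',69); print(step(*p,z,w),sense()['tool_pos'])
a=cams.get_image('side')[120:220,150:270]; b=cams.get_image('top')[200:275,150:250]
a=cv2.resize(a,None,fx=4,fy=4,interpolation=cv2.INTER_CUBIC); b=cv2.resize(b,(320,240),interpolation=cv2.INTER_CUBIC)
o=np.zeros((400,800,3),np.uint8); o[:,:480]=a; o[:240,480:]=b; cv2.imwrite('pics/g1.png',o)
```

```text
(array([-0.00451354,  0.00788651,  0.33083009]), np.float64(-0.004517118144577668)) [449.20547424 276.86281617 198.08192141]
```

View pics/g1.png

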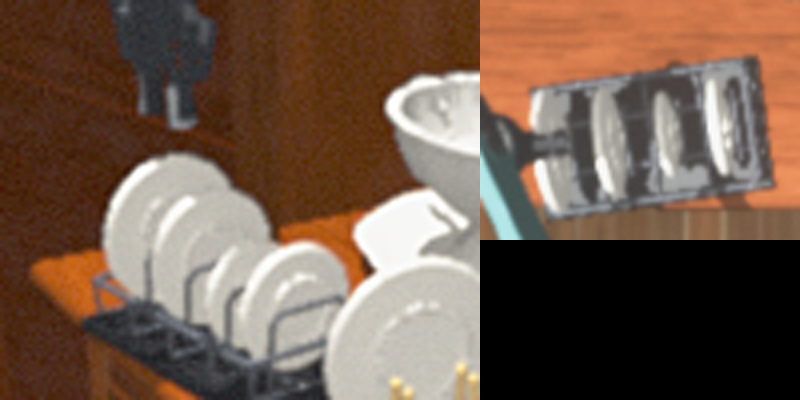

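The crop shows the two fingers, around (165,105), centred over the top of the largest plate at (175,160). I will lower now.

Request:
{"name": "play_rows", "arguments": {
  "targets": [
    [40,-0.004,0.007,0.07,0],
    [40,-0.004,0.007,0.15,0],
    [40,-0.004,0.007,0.23,0],
    [40,-0.004,0.007,0.29,0],
    [40,-0.004,0.007,0.33,0]
  ]
}}

```text
t: 3.7
tool_pos: [447.3, 280.7, 148.5]
tool_rot: [-0.076, 0.997, -0.0, -0.001]
force: [-0.5, -0.2, -0.1]
finger_gap: 39.9
grasp_force: 0.0
```

Request:
{"name": "play_rows", "arguments": {
  "targets": [
    [30,0,0,0,0],
    [20,0,0,0,0],
    [10,0,0,0,0],
    [0,0,0,0,0],
    [0,0,0,0,0]
  ],
  "grip_force": 40
}}

```text
t: 4.2
tool_pos: [448.8, 280.3, 151.0]
tool_rot: [-0.075, 0.997, -0.0, 0.001]
force: [-0.1, -1.8, 2.0]
finger_gap: 7.9
grasp_force: 40.5
```

Request:
{"name": "play_rows", "arguments": {
  "targets": [
    [0,0,0,-0.05,0],
    [0,0,0,-0.2,0],
    [0,0,0,-0.45,0],
    [0,0,0,-0.75,0],
    [0,0,0,-1.0,0]
  ]
}}

```text
t: 4.7
tool_pos: [447.9, 280.9, 302.0]
tool_rot: [-0.076, 0.997, 0.0, -0.0]
force: [0.5, 0.3, -3.5]
finger_gap: 7.8
grasp_force: 39.5
```

Run:
```python
from go import *
p,z,w=target('dst',69); print(step(*p,322,w),sense()['tool_pos'],sense()['finger_gap'],sense()['force'])
```

```text
(array([ 0.15260943, -2.76564677, -0.13632184]), np.float64(0.28218078963249876)) [447.94303014 280.85497657 301.95648402] 7.797640292028276 [ 0.49218433  0.31406937 -3.54482988]
```

Request:
{"name": "play_rows", "arguments": {
  "targets": [
    [0,0.0,-0.1,-0.04,0.04],
    [0,0.01,-0.28,-0.09,0.11],
    [0,0.03,-0.5,-0.13,0.18],
    [0,0.04,-0.72,-0.14,0.24],
    [0,0.05,-0.93,-0.14,0.28]
  ]
}}

```text
t: 5.2
tool_pos: [461.3, 139.7, 319.3]
tool_rot: [0.036, 0.999, -0.0, -0.001]
force: [-0.6, 0.1, -3.8]
finger_gap: 8.1
grasp_force: 39.5
```

Request:
{"name": "play_rows", "arguments": {
  "targets": [
    [0,0,-0.2,0,0],
    [0,0,-0.4,0,0],
    [0,0,-0.6,0,0],
    [0,0,-0.8,0,0],
    [0,0,-0.95,0,0]
  ]
}}

```text
t: 5.7
tool_pos: [450.9, -2.7, 318.8]
tool_rot: [0.036, 0.999, 0.0, -0.002]
force: [0.3, 0.0, -4.3]
finger_gap: 8.0
grasp_force: 39.5
```

Run:
```python
from go import *
p,z,w=target('dst',69); print(step(*p,322,w),sense()['tool_pos'],sense()['finger_gap'],sense()['force'])
```

```text
(array([-0.30821166, -0.84693209, -0.02277898]), np.float64(-0.0016170247293099476)) [450.89840331  -2.69936914 318.75887164] 8.01623124657705 [ 0.28652415  0.04838066 -4.26868033]
```

Request:
{"name": "play_rows", "arguments": {
  "targets": [
    [0,-0.06,-0.2,-0.02,0],
    [0,-0.15,-0.45,-0.02,0],
    [0,-0.24,-0.67,-0.02,0],
    [0,-0.29,-0.8,-0.02,0],
    [0,-0.308,-0.847,-0.02,0]
  ]
}}

```text
t: 6.2
tool_pos: [488.8, -132.8, 321.2]
tool_rot: [0.036, 0.999, 0.001, -0.002]
force: [0.3, -0.8, -4.2]
finger_gap: 8.2
grasp_force: 39.5
```

Request:
{"name": "play_rows", "arguments": {
  "targets": [
    [0,0,0,0,0],
    [0,0,0,0,0],
    [0,0,0,0,0],
    [0,0,0,0,0],
    [0,0,0,0,0]
  ]
}}

```text
t: 6.7
tool_pos: [489.4, -129.7, 324.5]
tool_rot: [0.034, 0.999, -0.0, 0.0]
force: [0.8, 0.3, -3.5]
finger_gap: 8.1
grasp_force: 39.5
```

Run:
```python
from fit import *
from go import *
S0=sense(); print(S0['tool_pos'],S0['tool_rot'])
a=[sense()['tool_pos'] for _ in range(1)]
ims={n:cv2.imread for n in()}
im={n:cams.get_image(n) for n in('top','side')}
print(np.array(sense()['tool_pos']))
for n in im: cv2.imwrite(f'pics/p1{n}.png',im[n])
p,z,w=target('dst',69); print(step(*p,322,w))
K=3
tp=np.array(sense()['tool_pos'])
D=[(np.array([tp[0],tp[1]-2.5,tp[2]+11-69]),-.07,69)]
out=[]
for n,roi in(('top',(240,200,340,270)),('side',(200,90,340,280))):
    c=cv2.resize(im[n][roi[1]:roi[3],roi[0]:roi[2]],None,fx=K,fy=K,interpolation=cv2.INTER_CUBIC)
    for t in D: cv2.polylines(c,[np.round((disc(n,*t)-[roi[0]-.5,roi[1]-.5])*K).astype(np.int32)],True,(0,255,0),1)
    out.append(c)
o=np.zeros((570,720,3),np.uint8); o[:210,:300]=out[0]; o[:,300:]=out[1]; cv2.imwrite('pics/p1.png',o)
```

```text
[ 489.43137094 -129.71445297  324.53527144] [ 3.36832963e-02  9.99432504e-01 -6.18929750e-06  3.26117454e-04]
[ 489.48015231 -130.03505194  324.45464855]
(array([ 0.00877664, -0.0184654 ,  0.0163605 ]), np.float64(0.0027259214762589273))
```

View pics/p1.png

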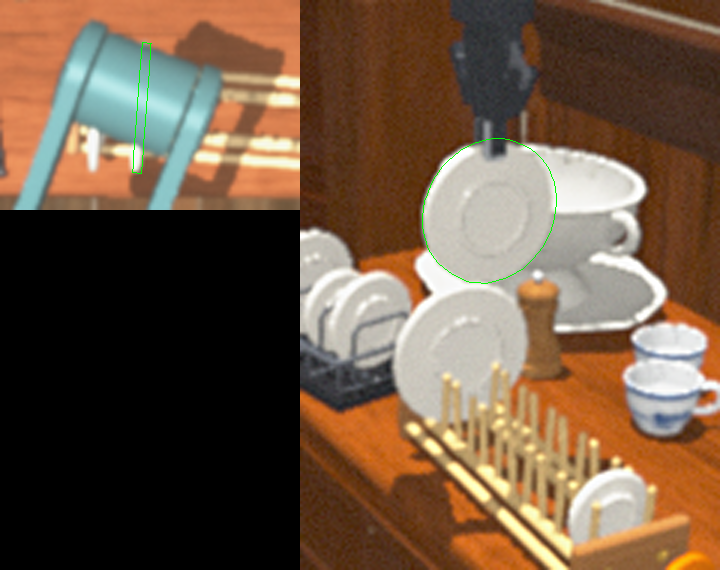

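The overlay matches the carried plate (side crop ring centred at (490,210)), and it hangs upright. I am lowering it in stages.

Request:
{"name": "play_rows", "arguments": {
  "targets": [
    [0,0.01,-0.018,0.08,0],
    [0,0.01,-0.018,0.25,0],
    [0,0.01,-0.018,0.43,0],
    [0,0.01,-0.018,0.58,0],
    [0,0.01,-0.018,0.66,0]
  ]
}}

```text
t: 7.3
tool_pos: [486.3, -132.7, 221.6]
tool_rot: [0.034, 0.999, 0.001, -0.003]
force: [0.2, 0.1, -4.0]
finger_gap: 7.9
grasp_force: 39.5
```

Request:
{"name": "play_rows", "arguments": {
  "targets": [
    [0,0,0,0,0],
    [0,0,0,0,0],
    [0,0,0,0,0],
    [0,0,0,0,0],
    [0,0,0,0,0]
  ]
}}

```text
t: 7.8
tool_pos: [488.3, -133.3, 226.3]
tool_rot: [0.034, 0.999, -0.0, 0.001]
force: [-0.7, 0.4, -3.8]
finger_gap: 7.5
grasp_force: 39.5
```

Run:
```python
from go import *
p,z,w=target('dst',69); print(step(*p,z,w),sense()['tool_pos'])
```

```text
(array([0.00331637, 0.00394063, 0.52431971]), np.float64(0.0017001507101229876)) [ 488.28008198 -133.2777982   226.30321122]
```

Good; now lower slowly to just above the seat.

Request:
{"name": "play_rows", "arguments": {
  "targets": [
    [0,0,0.003,0.08,0],
    [0,0,0.003,0.16,0],
    [0,0,0.003,0.24,0],
    [0,0,0.003,0.32,0],
    [0,0,0.003,0.38,0]
  ]
}}

```text
t: 8.3
tool_pos: [487.1, -132.4, 166.1]
tool_rot: [0.034, 0.999, 0.0, -0.001]
force: [-0.6, 0.1, -3.6]
finger_gap: 8.0
grasp_force: 39.5
```

Request:
{"name": "play_rows", "arguments": {
  "targets": [
    [0,0,0,0.03,0],
    [0,0,0,0.06,0],
    [0,0,0,0.085,0],
    [0,0,0,0.105,0],
    [0,0,0,0.105,0]
  ]
}}

```text
t: 8.8
tool_pos: [487.8, -132.6, 152.2]
tool_rot: [0.034, 0.999, 0.0, -0.0]
force: [0.2, -0.0, -3.6]
finger_gap: 7.9
grasp_force: 39.5
```

Run:
```python
from go import *
p,z,w=target('dst',69); print(step(*p,z,w),sense()['tool_pos'],sense()['force'])
```

```text
(array([-0.00158398, -0.00069742,  0.03054769]), np.float64(0.0017124400152237487)) [ 487.75142826 -132.58960569  152.23632185] [ 0.24548748 -0.00901875 -3.55255959]
```

Request:
{"name": "play_rows", "arguments": {
  "targets": [
    [0,0,0,0.006,0],
    [0,0,0,0.012,0],
    [0,0,0,0.018,0],
    [0,0,0,0.022,0],
    [0,0,0,0.022,0]
  ]
}}

```text
t: 9.3
tool_pos: [488.5, -133.0, 151.5]
tool_rot: [0.034, 0.999, -0.001, 0.001]
force: [-2.7, 0.4, 6.0]
finger_gap: 8.2
grasp_force: 40.8
```

Request:
{"name": "play_rows", "arguments": {
  "targets": [
    [0,0,0,0.004,0],
    [0,0,0,0.008,0],
    [0,0,0,0.012,0],
    [0,0,0,0.012,0],
    [0,0,0,0.012,0]
  ]
}}

```text
t: 9.8
tool_pos: [488.8, -133.1, 151.3]
tool_rot: [0.034, 0.999, -0.001, 0.002]
force: [-4.3, 0.7, 11.4]
finger_gap: 7.9
grasp_force: 41.5
```

Request:
{"name": "play_rows", "arguments": {
  "targets": [
    [0,0.006,0,-0.01,0],
    [0,0.012,0,-0.01,0],
    [0,0.016,0,-0.005,0],
    [0,0.016,0,0,0],
    [0,0.016,0,0,0]
  ]
}}

```text
t: 10.3
tool_pos: [487.5, -133.1, 151.2]
tool_rot: [0.034, 0.999, -0.001, 0.004]
force: [-1.7, 1.0, 10.3]
finger_gap: 7.9
grasp_force: 41.5
```

Request:
{"name": "play_rows", "arguments": {
  "targets": [
    [9,0,0,0,0],
    [12,0,0,0,0],
    [18,0,0,0,0],
    [26,0,0,0,0],
    [30,0,0,0,0]
  ]
}}

```text
t: 10.8
tool_pos: [485.3, -132.4, 146.8]
tool_rot: [0.034, 0.999, 0.0, -0.0]
force: [-0.1, 0.1, -0.2]
finger_gap: 29.7
grasp_force: 0.0
```

Request:
{"name": "play_rows", "arguments": {
  "targets": [
    [30,0,0,-0.05,0],
    [30,0,0,-0.2,0],
    [30,0,0,-0.45,0],
    [30,0,0,-0.7,0],
    [30,0,0,-0.8,0]
  ]
}}

```text
t: 11.3
tool_pos: [486.8, -133.0, 272.4]
tool_rot: [0.034, 0.999, -0.001, 0.004]
force: [1.4, -0.9, -0.0]
finger_gap: 30.0
grasp_force: 0.0
```

Run:
```python
from go import *
p,z,w=target('src',62); print(step(*p,260,w),sense()['tool_pos'])
a=cams.get_image('side'); cv2.imwrite('pics/s2.png',cv2.resize(a[130:290,180:350],None,fx=3.5,fy=3.5,interpolation=cv2.INTER_CUBIC))
```

```text
(array([0.34658329, 2.31536665, 0.07477674]), np.float64(-0.2783460402684252)) [ 486.79475798 -132.99216708  272.41450946]
```

View pics/s2.png

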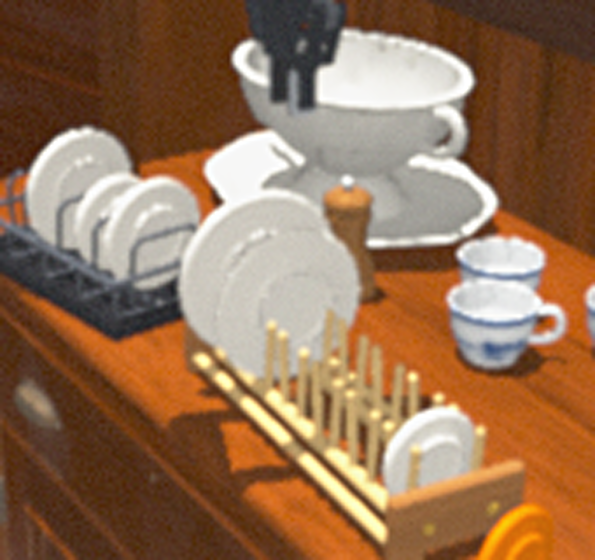

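The side crop shows the 138 plate standing upright in the slot next to the big plate (ring centre at (290,300)), with the big plate unmoved. Next is plate 124.

Request:
{"name": "play_rows", "arguments": {
  "targets": [
    [40,0.02,0.12,0,0],
    [40,0.06,0.32,0,0],
    [40,0.09,0.56,0,0],
    [40,0.12,0.8,0,0],
    [40,0.15,1.0,0,0]
  ]
}}

```text
t: 11.85
tool_pos: [472.4, 20.4, 265.6]
tool_rot: [0.034, 0.999, 0.0, -0.001]
force: [0.9, 0.2, -0.0]
finger_gap: 39.7
grasp_force: 0.0
```

Request:
{"name": "play_rows", "arguments": {
  "targets": [
    [40,0.03,0.22,0,-0.05],
    [40,0.06,0.45,0,-0.12],
    [40,0.09,0.67,0,-0.19],
    [40,0.12,0.87,0,-0.25],
    [40,0.14,1.0,0,-0.28]
  ]
}}

```text
t: 12.35
tool_pos: [461.6, 171.7, 265.5]
tool_rot: [-0.077, 0.997, 0.0, -0.001]
force: [0.9, -0.6, -0.4]
finger_gap: 40.1
grasp_force: 0.0
```

```bash
sed -i 's/RK=(482,/RK=(480,/' go.py
cat > st.py <<'E'
import sys
from go import *
p,z,w=target(sys.argv[1],int(sys.argv[2])); s=sense()
d,t=step(*p,float(sys.argv[3]) if len(sys.argv)>3 else z,w); print(d.round(3),round(float(t),3),s['tool_pos'].round(1),s['force'].round(1),round(s['finger_gap'],1))
E
python3 st.py src 62 180
```

```text
[-0.03   0.301  0.57 ] 0.006 [461.6 171.7 265.5] [ 0.9 -0.6 -0.4] 40.1
```

Request:
{"name": "play_rows", "arguments": {
  "targets": [
    [40,-0.01,0.08,0.08,0],
    [40,-0.02,0.2,0.25,0],
    [40,-0.03,0.28,0.42,0],
    [40,-0.03,0.301,0.53,0],
    [40,-0.03,0.301,0.57,0]
  ]
}}

```text
t: 12.85
tool_pos: [458.3, 214.5, 177.3]
tool_rot: [-0.076, 0.997, -0.001, -0.004]
force: [-0.3, 0.2, -0.2]
finger_gap: 40.0
grasp_force: 0.0
```

Request:
{"name": "play_rows", "arguments": {
  "targets": [
    [40,0,0,0,0],
    [40,0,0,0,0],
    [40,0,0,0,0],
    [40,0,0,0,0],
    [40,0,0,0,0]
  ]
}}

```text
t: 13.35
tool_pos: [460.7, 215.1, 182.7]
tool_rot: [-0.075, 0.997, 0.0, 0.001]
force: [-0.1, -0.4, 0.2]
finger_gap: 40.0
grasp_force: 0.0
```

```bash
python3 st.py src 62
```

```text
[0.011 0.015 0.326] 0.001 [460.7 215.1 182.7] [-0.1 -0.4  0.2] 40.0
```

Request:
{"name": "play_rows", "arguments": {
  "targets": [
    [40,0.01,0.015,0.07,0],
    [40,0.01,0.015,0.16,0],
    [40,0.01,0.015,0.24,0],
    [40,0.01,0.015,0.29,0],
    [40,0.01,0.015,0.32,0]
  ]
}}

```text
t: 13.85
tool_pos: [457.7, 216.8, 132.0]
tool_rot: [-0.076, 0.997, -0.0, -0.001]
force: [-0.8, -0.3, -0.3]
finger_gap: 40.1
grasp_force: 0.0
```

Request:
{"name": "play_rows", "arguments": {
  "targets": [
    [30,0,0,0,0],
    [20,0,0,0,0],
    [10,0,0,0,0],
    [0,0,0,0,0],
    [0,0,0,0,0]
  ]
}}

```text
t: 14.35
tool_pos: [458.9, 217.2, 134.6]
tool_rot: [-0.076, 0.997, 0.0, 0.001]
force: [0.8, 0.5, 1.8]
finger_gap: 8.1
grasp_force: 41.3
```

Request:
{"name": "play_rows", "arguments": {
  "targets": [
    [0,0,0,-0.05,0],
    [0,0,0,-0.2,0],
    [0,0,0,-0.45,0],
    [0,0,0,-0.75,0],
    [0,0,0,-1.0,0]
  ]
}}

```text
t: 14.85
tool_pos: [458.2, 217.1, 285.9]
tool_rot: [-0.076, 0.997, 0.0, 0.0]
force: [0.7, 0.6, -2.6]
finger_gap: 7.7
grasp_force: 40.9
```

```bash
python3 st.py dst 62 308
```

```text
[ 0.25  -2.697 -0.148] 0.282 [458.2 217.1 285.9] [ 0.7  0.6 -2.6] 7.7
```

Request:
{"name": "play_rows", "arguments": {
  "targets": [
    [0,0.01,-0.1,-0.05,0.04],
    [0,0.03,-0.28,-0.1,0.11],
    [0,0.05,-0.5,-0.14,0.18],
    [0,0.07,-0.72,-0.15,0.24],
    [0,0.08,-0.93,-0.15,0.28]
  ]
}}

```text
t: 15.35
tool_pos: [466.9, 75.5, 305.1]
tool_rot: [0.036, 0.999, -0.0, -0.001]
force: [0.6, 0.4, -2.7]
finger_gap: 8.0
grasp_force: 40.8
```

Request:
{"name": "play_rows", "arguments": {
  "targets": [
    [0,-0.05,-0.2,0,0],
    [0,-0.1,-0.4,0,0],
    [0,-0.15,-0.6,0,0],
    [0,-0.2,-0.8,0,0],
    [0,-0.24,-0.95,0,0]
  ]
}}

```text
t: 15.85
tool_pos: [492.9, -69.6, 304.3]
tool_rot: [0.036, 0.999, 0.0, -0.002]
force: [0.0, -0.3, -2.0]
finger_gap: 7.9
grasp_force: 40.8
```

```bash
python3 st.py dst 62 308
```

```text
[ 0.015 -0.796 -0.025] -0.002 [492.9 -69.6 304.3] [ 0.  -0.3 -2. ] 7.9
```

Request:
{"name": "play_rows", "arguments": {
  "targets": [
    [0,0.01,-0.2,-0.02,0],
    [0,0.015,-0.44,-0.02,0],
    [0,0.015,-0.65,-0.02,0],
    [0,0.015,-0.76,-0.02,0],
    [0,0.015,-0.796,-0.02,0]
  ]
}}

```text
t: 16.35
tool_pos: [482.4, -187.7, 307.7]
tool_rot: [0.036, 0.999, 0.001, -0.001]
force: [0.1, 0.8, -2.7]
finger_gap: 8.3
grasp_force: 40.8
```

Request:
{"name": "play_rows", "arguments": {
  "targets": [
    [0,0,0,0.08,0],
    [0,0,0,0.22,0],
    [0,0,0,0.4,0],
    [0,0,0,0.55,0],
    [0,0,0,0.62,0]
  ]
}}

```text
t: 16.85
tool_pos: [482.0, -183.8, 212.6]
tool_rot: [0.033, 0.999, 0.002, -0.003]
force: [-0.0, -0.5, -2.9]
finger_gap: 7.9
grasp_force: 40.7
```

Request:
{"name": "play_rows", "arguments": {
  "targets": [
    [0,0,0,0,0],
    [0,0,0,0,0],
    [0,0,0,0,0],
    [0,0,0,0,0],
    [0,0,0,0,0]
  ]
}}

```text
t: 17.35
tool_pos: [483.7, -186.4, 217.4]
tool_rot: [0.034, 0.999, -0.0, 0.001]
force: [-1.0, -0.0, -2.4]
finger_gap: 8.0
grasp_force: 40.7
```

```bash
python3 st.py dst 62
```

```text
[ 0.011 -0.015  0.563] 0.002 [ 483.7 -186.4  217.4] [-1.  -0.  -2.4] 8.0
```

Request:
{"name": "play_rows", "arguments": {
  "targets": [
    [0,0.011,-0.015,0.08,0],
    [0,0.011,-0.015,0.18,0],
    [0,0.011,-0.015,0.28,0],
    [0,0.011,-0.015,0.37,0],
    [0,0.011,-0.015,0.42,0]
  ]
}}

```text
t: 17.85
tool_pos: [480.4, -187.7, 150.4]
tool_rot: [0.034, 0.999, 0.001, -0.002]
force: [-0.6, 0.1, -1.8]
finger_gap: 8.0
grasp_force: 40.7
```

Request:
{"name": "play_rows", "arguments": {
  "targets": [
    [0,0,0,0.03,0],
    [0,0,0,0.06,0],
    [0,0,0,0.085,0],
    [0,0,0,0.1,0],
    [0,0,0,0.1,0]
  ]
}}

```text
t: 18.35
tool_pos: [481.6, -188.4, 138.3]
tool_rot: [0.034, 0.999, -0.0, 0.0]
force: [-0.3, -0.7, -2.7]
finger_gap: 8.1
grasp_force: 40.8
```

```bash
python3 st.py dst 62
```

```text
[-0.003 -0.001  0.035] 0.002 [ 481.6 -188.4  138.3] [-0.3 -0.7 -2.7] 8.1
```

Request:
{"name": "play_rows", "arguments": {
  "targets": [
    [0,0,0,0.006,0],
    [0,0,0,0.012,0],
    [0,0,0,0.018,0],
    [0,0,0,0.024,0],
    [0,0,0,0.024,0]
  ]
}}

```text
t: 18.85
tool_pos: [482.0, -188.6, 135.9]
tool_rot: [0.034, 0.999, -0.0, 0.001]
force: [-0.7, -0.4, 2.9]
finger_gap: 7.9
grasp_force: 41.5
```

Request:
{"name": "play_rows", "arguments": {
  "targets": [
    [0,0,0,0.004,0],
    [0,0,0,0.008,0],
    [0,0,0,0.012,0],
    [0,0,0,0.012,0],
    [0,0,0,0.012,0]
  ]
}}

```text
t: 19.35
tool_pos: [482.6, -188.8, 135.6]
tool_rot: [0.034, 0.999, -0.001, 0.002]
force: [-0.7, 0.2, 9.4]
finger_gap: 7.9
grasp_force: 42.4
```

Seated evenly (Fx about 0). I will release and retreat.

Request:
{"name": "play_rows", "arguments": {
  "targets": [
    [9,0,0,0,0],
    [12,0,0,0,0],
    [18,0,0,0,0],
    [26,0,0,0,0],
    [30,0,0,0,0]
  ]
}}

```text
t: 19.85
tool_pos: [481.2, -188.2, 132.3]
tool_rot: [0.034, 0.999, 0.0, -0.001]
force: [0.1, 0.8, -0.1]
finger_gap: 29.9
grasp_force: 0.0
```

Request:
{"name": "play_rows", "arguments": {
  "targets": [
    [30,0,0,-0.05,0],
    [30,0,0,-0.2,0],
    [30,0,0,-0.45,0],
    [30,0,0,-0.7,0],
    [30,0,0,-0.85,0]
  ]
}}

```text
t: 20.35
tool_pos: [482.3, -188.7, 264.7]
tool_rot: [0.034, 0.999, -0.001, 0.002]
force: [1.3, 0.2, 0.7]
finger_gap: 29.7
grasp_force: 0.0
```

```bash
python3 st.py src 55 220
```

```text
[0.166 1.891 0.293] -0.278 [ 482.3 -188.7  264.7] [1.3 0.2 0.7] 29.7
```

Request:
{"name": "play_rows", "arguments": {
  "targets": [
    [40,0.01,0.12,0,0],
    [40,0.03,0.32,0,0],
    [40,0.05,0.56,0,0],
    [40,0.07,0.8,0,0],
    [40,0.09,0.97,0,0]
  ]
}}

```text
t: 20.85
tool_pos: [477.9, -40.4, 261.2]
tool_rot: [0.034, 0.999, 0.0, 0.001]
force: [-0.1, -0.2, -0.1]
finger_gap: 40.2
grasp_force: 0.0
```

Request:
{"name": "play_rows", "arguments": {
  "targets": [
    [40,0.02,0.2,0,-0.05],
    [40,0.04,0.45,0,-0.12],
    [40,0.06,0.67,0.05,-0.19],
    [40,0.07,0.85,0.15,-0.25],
    [40,0.076,0.92,0.24,-0.28]
  ]
}}

```text
t: 21.35
tool_pos: [476.0, 98.3, 224.6]
tool_rot: [-0.078, 0.997, 0.0, 0.001]
force: [-0.3, 0.7, -0.3]
finger_gap: 39.9
grasp_force: 0.0
```

Request:
{"name": "play_rows", "arguments": {
  "targets": [
    [40,0,0,0,0],
    [40,0,0,0,0],
    [40,0,0,0,0],
    [40,0,0,0,0],
    [40,0,0,0,0]
  ]
}}

```text
t: 21.85
tool_pos: [476.5, 95.4, 225.2]
tool_rot: [-0.075, 0.997, -0.0, 0.001]
force: [-0.2, -0.2, 0.7]
finger_gap: 40.0
grasp_force: 0.0
```

```bash
python3 st.py src 55
```

```text
[-0.004  0.002  0.707] -0.0 [476.5  95.4 225.2] [-0.2 -0.2  0.7] 40.0
```

Request:
{"name": "play_rows", "arguments": {
  "targets": [
    [40,0,0,0.08,0],
    [40,0,0,0.25,0],
    [40,0,0,0.45,0],
    [40,0,0,0.6,0],
    [40,0,0,0.7,0]
  ]
}}

```text
t: 22.35
tool_pos: [474.6, 95.9, 116.3]
tool_rot: [-0.075, 0.997, -0.0, -0.002]
force: [0.3, -0.1, 0.3]
finger_gap: 39.9
grasp_force: 0.0
```

Request:
{"name": "play_rows", "arguments": {
  "targets": [
    [30,0,0,0,0],
    [20,0,0,0,0],
    [10,0,0,0,0],
    [0,0,0,0,0],
    [0,0,0,0,0]
  ]
}}

```text
t: 22.85
tool_pos: [476.9, 96.3, 120.7]
tool_rot: [-0.076, 0.997, 0.0, 0.001]
force: [-0.2, -0.7, 1.6]
finger_gap: 8.2
grasp_force: 40.9
```

Request:
{"name": "play_rows", "arguments": {
  "targets": [
    [0,0,0,-0.05,0],
    [0,0,0,-0.2,0],
    [0,0,0,-0.45,0],
    [0,0,0,-0.75,0],
    [0,0,0,-1.0,0]
  ]
}}

```text
t: 23.35
tool_pos: [475.9, 96.2, 271.8]
tool_rot: [-0.076, 0.997, 0.0, 0.001]
force: [0.5, -0.3, -2.3]
finger_gap: 8.1
grasp_force: 40.4
```

```bash
python3 st.py dst 55 295
```

```text
[ 0.328 -2.247 -0.155] 0.282 [475.9  96.2 271.8] [ 0.5 -0.3 -2.3] 8.1
```

Request:
{"name": "play_rows", "arguments": {
  "targets": [
    [0,0.02,-0.1,-0.07,0.04],
    [0,0.04,-0.28,-0.13,0.11],
    [0,0.07,-0.5,-0.155,0.18],
    [0,0.1,-0.72,-0.155,0.24],
    [0,0.13,-0.92,-0.155,0.28]
  ]
}}

```text
t: 23.85
tool_pos: [477.3, -44.4, 293.1]
tool_rot: [0.035, 0.999, 0.0, 0.0]
force: [-0.6, -0.0, -2.8]
finger_gap: 7.6
grasp_force: 40.4
```

Request:
{"name": "play_rows", "arguments": {
  "targets": [
    [0,-0.02,-0.2,0,0],
    [0,-0.04,-0.4,0,0],
    [0,-0.06,-0.6,0,0],
    [0,-0.08,-0.78,0,0],
    [0,-0.09,-0.9,0,0]
  ]
}}

```text
t: 24.35
tool_pos: [481.5, -180.5, 292.4]
tool_rot: [0.035, 0.999, 0.0, -0.0]
force: [-0.2, 0.4, -2.4]
finger_gap: 7.7
grasp_force: 40.3
```

```bash
python3 st.py dst 55 292
```

```text
[-0.008 -0.427  0.003] -0.0 [ 481.5 -180.5  292.4] [-0.2  0.4 -2.4] 7.7
```

Request:
{"name": "play_rows", "arguments": {
  "targets": [
    [0,-0.002,-0.1,0,0],
    [0,-0.005,-0.24,0,0],
    [0,-0.008,-0.36,0,0],
    [0,-0.008,-0.42,0,0],
    [0,-0.008,-0.427,0,0]
  ]
}}

```text
t: 24.85
tool_pos: [478.4, -243.3, 292.4]
tool_rot: [0.035, 0.999, 0.0, -0.0]
force: [-0.3, 0.2, -3.0]
finger_gap: 7.9
grasp_force: 40.3
```

Request:
{"name": "play_rows", "arguments": {
  "targets": [
    [0,0,0,0.08,0],
    [0,0,0,0.22,0],
    [0,0,0,0.4,0],
    [0,0,0,0.54,0],
    [0,0,0,0.6,0]
  ]
}}

```text
t: 25.35
tool_pos: [477.4, -240.7, 199.1]
tool_rot: [0.034, 0.999, 0.002, -0.002]
force: [-0.5, 1.4, -2.8]
finger_gap: 7.9
grasp_force: 40.3
```

Request:
{"name": "play_rows", "arguments": {
  "targets": [
    [0,0,0,0,0],
    [0,0,0,0,0],
    [0,0,0,0,0],
    [0,0,0,0,0],
    [0,0,0,0,0]
  ]
}}

```text
t: 25.85
tool_pos: [479.0, -243.0, 203.7]
tool_rot: [0.034, 0.999, -0.0, 0.001]
force: [0.8, -0.4, -2.5]
finger_gap: 7.9
grasp_force: 40.3
```

```bash
python3 st.py dst 55
```

```text
[ 0.006 -0.009  0.569] 0.002 [ 479.  -243.   203.7] [ 0.8 -0.4 -2.5] 7.9
```

Request:
{"name": "play_rows", "arguments": {
  "targets": [
    [0,0.006,-0.009,0.08,0],
    [0,0.006,-0.009,0.18,0],
    [0,0.006,-0.009,0.28,0],
    [0,0.006,-0.009,0.37,0],
    [0,0.006,-0.009,0.42,0]
  ]
}}

```text
t: 26.35
tool_pos: [476.5, -243.3, 136.7]
tool_rot: [0.034, 0.999, 0.001, -0.002]
force: [0.1, 0.3, -2.7]
finger_gap: 8.0
grasp_force: 40.3
```

Request:
{"name": "play_rows", "arguments": {
  "targets": [
    [0,0,0,0.03,0],
    [0,0,0,0.06,0],
    [0,0,0,0.085,0],
    [0,0,0,0.105,0],
    [0,0,0,0.105,0]
  ]
}}

```text
t: 26.85
tool_pos: [477.6, -244.0, 123.7]
tool_rot: [0.034, 0.999, 0.0, -0.0]
force: [0.6, 0.0, -1.9]
finger_gap: 8.3
grasp_force: 40.3
```

Request:
{"name": "play_rows", "arguments": {
  "targets": [
    [0,0,0,0.006,0],
    [0,0,0,0.012,0],
    [0,0,0,0.018,0],
    [0,0,0,0.024,0],
    [0,0,0,0.024,0]
  ]
}}

```text
t: 27.35
tool_pos: [478.4, -244.4, 122.0]
tool_rot: [0.034, 0.999, -0.001, 0.001]
force: [-1.1, 0.4, 5.2]
finger_gap: 8.0
grasp_force: 41.3
```

Request:
{"name": "play_rows", "arguments": {
  "targets": [
    [0,0.003,0,0.004,0],
    [0,0.003,0,0.008,0],
    [0,0.003,0,0.01,0],
    [0,0.003,0,0.01,0],
    [0,0.003,0,0.01,0]
  ]
}}

```text
t: 27.85
tool_pos: [478.5, -244.6, 121.7]
tool_rot: [0.034, 0.999, -0.001, 0.002]
force: [-0.8, 2.4, 8.9]
finger_gap: 8.1
grasp_force: 41.9
```

Request:
{"name": "play_rows", "arguments": {
  "targets": [
    [9,0,0,0,0],
    [12,0,0,0,0],
    [18,0,0,0,0],
    [26,0,0,0,0],
    [30,0,0,0,0]
  ]
}}

```text
t: 28.35
tool_pos: [476.8, -243.8, 118.1]
tool_rot: [0.034, 0.999, 0.0, -0.001]
force: [0.7, -0.4, 0.1]
finger_gap: 30.6
grasp_force: 0.0
```

Request:
{"name": "play_rows", "arguments": {
  "targets": [
    [30,0,0,-0.05,0],
    [30,0,0,-0.2,0],
    [30,0,0,-0.45,0],
    [30,0,0,-0.7,0],
    [30,0,0,-0.93,0]
  ]
}}

```text
t: 28.85
tool_pos: [477.2, -244.0, 260.7]
tool_rot: [0.034, 0.999, -0.0, 0.001]
force: [0.9, -0.1, -0.2]
finger_gap: 29.8
grasp_force: 0.0
```

```bash
python3 st.py src 48 200
```

```text
[0.246 2.663 0.403] -0.278 [ 477.2 -244.   260.7] [ 0.9 -0.1 -0.2] 29.8
```

Last plate, 96 mm.

Request:
{"name": "play_rows", "arguments": {
  "targets": [
    [40,0.01,0.12,0,0],
    [40,0.03,0.32,0,0],
    [40,0.05,0.56,0,0],
    [40,0.07,0.8,0,0],
    [40,0.09,0.98,0,0]
  ]
}}

```text
t: 29.35
tool_pos: [473.3, -94.2, 258.1]
tool_rot: [0.034, 0.999, 0.0, -0.0]
force: [0.8, -0.4, -0.8]
finger_gap: 39.8
grasp_force: 0.0
```

Request:
{"name": "play_rows", "arguments": {
  "targets": [
    [40,0.02,0.22,0,-0.05],
    [40,0.04,0.45,0,-0.12],
    [40,0.06,0.67,0,-0.19],
    [40,0.08,0.87,0,-0.25],
    [40,0.09,1.0,0,-0.28]
  ]
}}

```text
t: 29.85
tool_pos: [469.8, 56.4, 258.0]
tool_rot: [-0.077, 0.997, 0.0, -0.0]
force: [-0.3, -1.4, -0.3]
finger_gap: 40.1
grasp_force: 0.0
```

```bash
python3 st.py src 48 200
```

```text
[-0.091  0.664  0.387] 0.006 [469.8  56.4 258. ] [-0.3 -1.4 -0.3] 40.1
```

Request:
{"name": "play_rows", "arguments": {
  "targets": [
    [40,-0.03,0.18,0.05,0],
    [40,-0.06,0.42,0.15,0],
    [40,-0.08,0.58,0.27,0],
    [40,-0.09,0.65,0.35,0],
    [40,-0.091,0.664,0.387,0]
  ]
}}

```text
t: 30.35
tool_pos: [468.0, 155.4, 198.4]
tool_rot: [-0.077, 0.997, -0.0, -0.002]
force: [0.5, 0.2, 0.4]
finger_gap: 40.0
grasp_force: 0.0
```

Request:
{"name": "play_rows", "arguments": {
  "targets": [
    [40,0,0,0,0],
    [40,0,0,0,0],
    [40,0,0,0,0],
    [40,0,0,0,0],
    [40,0,0,0,0]
  ]
}}

```text
t: 30.85
tool_pos: [469.5, 154.2, 201.0]
tool_rot: [-0.075, 0.997, 0.0, 0.001]
force: [0.1, -0.7, -0.1]
finger_gap: 40.1
grasp_force: 0.0
```

```bash
python3 st.py src 48
```

```text
[0.009 0.02  0.645] 0.0 [469.5 154.2 201. ] [ 0.1 -0.7 -0.1] 40.1
```

Request:
{"name": "play_rows", "arguments": {
  "targets": [
    [40,0.009,0.02,0.08,0],
    [40,0.009,0.02,0.25,0],
    [40,0.009,0.02,0.42,0],
    [40,0.009,0.02,0.57,0],
    [40,0.009,0.02,0.64,0]
  ]
}}

```text
t: 31.35
tool_pos: [465.3, 157.2, 101.0]
tool_rot: [-0.076, 0.997, -0.0, -0.003]
force: [-0.1, 0.1, 0.1]
finger_gap: 40.0
grasp_force: 0.0
```

Request:
{"name": "play_rows", "arguments": {
  "targets": [
    [30,0,0,0,0],
    [20,0,0,0,0],
    [10,0,0,0,0],
    [0,0,0,0,0],
    [0,0,0,0,0]
  ]
}}

```text
t: 31.85
tool_pos: [468.4, 157.7, 105.9]
tool_rot: [-0.076, 0.997, 0.0, 0.002]
force: [-0.2, 0.4, 2.4]
finger_gap: 8.1
grasp_force: 41.5
```

Request:
{"name": "play_rows", "arguments": {
  "targets": [
    [0,0,0,-0.05,0],
    [0,0,0,-0.2,0],
    [0,0,0,-0.45,0],
    [0,0,0,-0.75,0],
    [0,0,0,-1.0,0]
  ]
}}

```text
t: 32.35
tool_pos: [467.2, 157.3, 256.7]
tool_rot: [-0.076, 0.997, 0.0, 0.0]
force: [0.9, -0.1, -0.8]
finger_gap: 8.0
grasp_force: 41.0
```

```bash
python3 st.py dst 48 282
```

```text
[ 0.413 -3.023 -0.169] 0.282 [467.2 157.3 256.7] [ 0.9 -0.1 -0.8] 8.0
```

Request:
{"name": "play_rows", "arguments": {
  "targets": [
    [0,0.02,-0.1,-0.07,0.04],
    [0,0.04,-0.28,-0.13,0.11],
    [0,0.07,-0.5,-0.17,0.18],
    [0,0.1,-0.75,-0.17,0.24],
    [0,0.13,-0.97,-0.17,0.28]
  ]
}}

```text
t: 32.85
tool_pos: [469.7, 9.2, 280.4]
tool_rot: [0.035, 0.999, -0.0, 0.0]
force: [0.8, -0.8, -2.3]
finger_gap: 7.7
grasp_force: 41.0
```

Request:
{"name": "play_rows", "arguments": {
  "targets": [
    [0,-0.02,-0.2,0,0],
    [0,-0.04,-0.42,0,0],
    [0,-0.06,-0.64,0,0],
    [0,-0.08,-0.84,0,0],
    [0,-0.09,-0.99,0,0]
  ]
}}

```text
t: 33.35
tool_pos: [472.8, -140.2, 279.8]
tool_rot: [0.035, 0.999, -0.0, -0.0]
force: [-0.3, 0.7, -1.6]
finger_gap: 7.9
grasp_force: 41.0
```

```bash
python3 st.py dst 48 280
```

```text
[-8.400e-02 -1.064e+00 -1.000e-03] -0.0 [ 472.8 -140.2  279.8] [-0.3  0.7 -1.6] 7.9
```

Request:
{"name": "play_rows", "arguments": {
  "targets": [
    [0,-0.02,-0.18,0,0],
    [0,-0.04,-0.42,0,0],
    [0,-0.06,-0.66,0,0],
    [0,-0.08,-0.88,0,0],
    [0,-0.08,-1.0,0,0]
  ]
}}

```text
t: 33.85
tool_pos: [474.4, -291.1, 279.2]
tool_rot: [0.035, 0.999, 0.0, -0.001]
force: [-0.7, 0.1, -1.8]
finger_gap: 7.7
grasp_force: 41.0
```

Request:
{"name": "play_rows", "arguments": {
  "targets": [
    [0,0,-0.05,0.06,0],
    [0,-0.004,-0.064,0.2,0],
    [0,-0.004,-0.064,0.38,0],
    [0,-0.004,-0.064,0.53,0],
    [0,-0.004,-0.064,0.6,0]
  ]
}}

```text
t: 34.35
tool_pos: [473.8, -296.3, 186.4]
tool_rot: [0.034, 0.999, 0.002, -0.002]
force: [0.1, -0.0, -2.1]
finger_gap: 7.7
grasp_force: 41.0
```

Request:
{"name": "play_rows", "arguments": {
  "targets": [
    [0,0,0,0,0],
    [0,0,0,0,0],
    [0,0,0,0,0],
    [0,0,0,0,0],
    [0,0,0,0,0]
  ]
}}

```text
t: 34.85
tool_pos: [475.3, -298.8, 190.9]
tool_rot: [0.034, 0.999, -0.001, 0.001]
force: [-1.4, 1.0, -1.3]
finger_gap: 8.0
grasp_force: 41.0
```

```bash
python3 st.py dst 48
```

```text
[ 0.007 -0.01   0.584] 0.002 [ 475.3 -298.8  190.9] [-1.4  1.  -1.3] 8.0
```

Request:
{"name": "play_rows", "arguments": {
  "targets": [
    [0,0.007,-0.01,0.08,0],
    [0,0.007,-0.01,0.18,0],
    [0,0.007,-0.01,0.28,0],
    [0,0.007,-0.01,0.38,0],
    [0,0.007,-0.01,0.43,0]
  ]
}}

```text
t: 35.35
tool_pos: [472.5, -299.0, 121.9]
tool_rot: [0.034, 0.999, 0.001, -0.002]
force: [-0.5, 0.7, -1.7]
finger_gap: 8.0
grasp_force: 40.9
```

Request:
{"name": "play_rows", "arguments": {
  "targets": [
    [0,0,0,0.03,0],
    [0,0,0,0.06,0],
    [0,0,0,0.085,0],
    [0,0,0,0.105,0],
    [0,0,0,0.105,0]
  ]
}}

```text
t: 35.85
tool_pos: [473.7, -299.9, 109.4]
tool_rot: [0.034, 0.999, 0.0, -0.0]
force: [-0.2, 0.4, -1.5]
finger_gap: 7.1
grasp_force: 41.0
```

Request:
{"name": "play_rows", "arguments": {
  "targets": [
    [0,0,0,0.006,0],
    [0,0,0,0.012,0],
    [0,0,0,0.018,0],
    [0,0,0,0.024,0],
    [0,0,0,0.024,0]
  ]
}}

```text
t: 36.35
tool_pos: [474.5, -300.4, 107.9]
tool_rot: [0.034, 0.999, -0.001, 0.001]
force: [0.5, 0.7, 6.1]
finger_gap: 7.5
grasp_force: 41.9
```

Request:
{"name": "play_rows", "arguments": {
  "targets": [
    [0,0,0,0.004,0],
    [0,0,0,0.008,0],
    [0,0,0,0.01,0],
    [0,0,0,0.01,0],
    [0,0,0,0.01,0]
  ]
}}

```text
t: 36.85
tool_pos: [474.8, -300.5, 107.6]
tool_rot: [0.034, 0.999, -0.001, 0.002]
force: [-0.7, 1.6, 9.1]
finger_gap: 7.9
grasp_force: 42.4
```

Request:
{"name": "play_rows", "arguments": {
  "targets": [
    [9,0,0,0,0],
    [12,0,0,0,0],
    [18,0,0,0,0],
    [26,0,0,0,0],
    [30,0,0,0,0]
  ]
}}

```text
t: 37.35
tool_pos: [473.5, -299.8, 103.9]
tool_rot: [0.034, 0.999, 0.0, -0.0]
force: [0.5, -0.1, -0.2]
finger_gap: 29.9
grasp_force: 0.0
```

Request:
{"name": "play_rows", "arguments": {
  "targets": [
    [30,0,0,-0.05,0],
    [30,0,0,-0.2,0],
    [30,0,0,-0.45,0],
    [30,0,0,-0.75,0],
    [30,0,0,-1.0,0]
  ]
}}

```text
t: 37.85
tool_pos: [473.8, -300.0, 257.4]
tool_rot: [0.034, 0.999, -0.001, 0.001]
force: [0.1, -0.9, 0.5]
finger_gap: 30.2
grasp_force: 0.0
```

Request:
{"name": "play_rows", "arguments": {
  "targets": [
    [30,0.2,0,-0.1,0],
    [30,0.45,0,-0.1,0],
    [30,0.7,0,-0.1,0],
    [30,0.9,0,-0.1,0],
    [30,1.0,0,-0.1,0]
  ]
}}

```text
t: 38.35
tool_pos: [322.4, -289.4, 270.4]
tool_rot: [0.035, 0.999, -0.001, 0.0]
force: [0.2, 0.2, 0.2]
finger_gap: 30.2
grasp_force: 0.0
```

Run:
```python
from fit import *
from go import RK,fr,dst,seat
im={n:cams.get_image(n) for n in('top','side')}
D=[(np.array([*fr(RK,d),seat(r)]),RK[2],r) for r,d in list(dst.items())+[(76,140),(41,-140)]]
out=[]
for n,roi,K in(('top',(255,205,365,270),3),('side',(210,160,340,310),4)):
    c=cv2.resize(im[n][roi[1]:roi[3],roi[0]:roi[2]],None,fx=K,fy=K,interpolation=cv2.INTER_CUBIC)
    if n=='top':
        for t in D: cv2.polylines(c,[np.round((disc(n,*t)-[roi[0]-.5,roi[1]-.5])*K).astype(np.int32)],True,(0,255,0),1)
    out.append(c)
o=np.zeros((600,330+520-60,3),np.uint8); o[:195,:330]=out[0][:, :330]; o[:,330:]=out[1][:,:460]; cv2.imwrite('pics/end.png',o)
```

```text
(no output)
```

View pics/end.png

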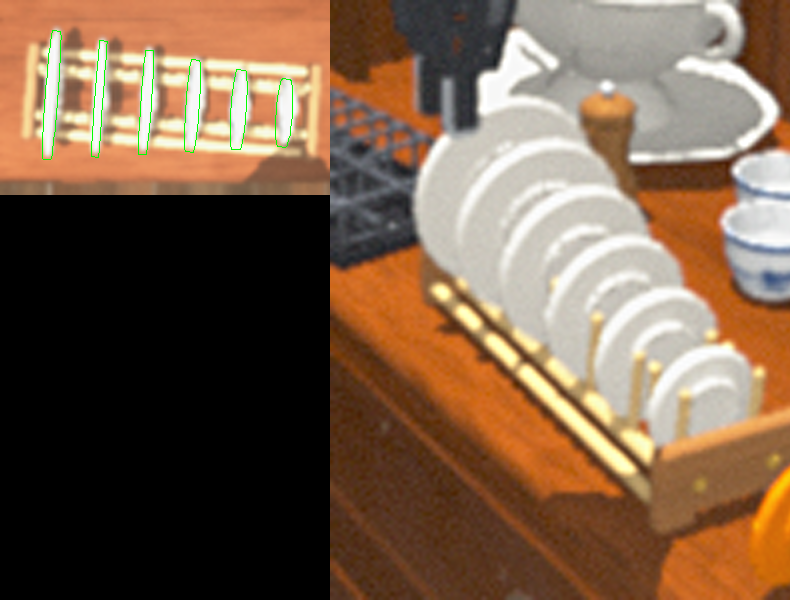

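All six plates stand evenly, falling in size from the big plate (490,190) to the little dish (705,400), and the drainer is empty. In the top view every rim matches its predicted outline. I am handing in.

```bash
python3 -c "
from bench import ticket; print(ticket.finish_job())"
```

```text
the job is handed in; nothing more can be done
None
```

I put the four plates in the rack in falling size from the big plate (138, 124, 110, 96 mm), lowering each onto its dowels before release; the job is handed in, but no verdict was shown.

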